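Unclip the filter-bay cover

TASK

Open the filter bay of the low white module: squeeze the two side tabs of its clip-on cover together gently, feeling for the point where both let go rather than forcing them (a tab breaks above 25 N), and keep them squeezed while you lift the cover straight off. Then set the cover down softly, right way up, standing inside the white tray, and let go of it. Leave everything else where it is.

Things in the scene. Friction and masses are not known exactly. Their poses are not given: they have to be found in the camera images.
- module: Low white instrument module fixed to the bench, 200 x 150 mm, 60 mm tall. Origin: on the bench below the centre of its filter bay; z up, x along its length (x -70 to 130 mm, y -75 to 75 mm). Flat top at z = 60 mm. On it also: a screwed-down blank plate without tabs (x 56 to 80 mm, 6 mm proud) and a round black fitting 20 mm tall at x 104, y 45 mm.
- bay (a point): Centre of the filter bay's mouth, in the module's top plane (z = 60 mm). Axes as the module's. Inside, out of sight, a catch on each side holds a hook at the foot of each tab. A tab comes free somewhere between 2 and 8 mm of travel, not known beforehand (the two sides of a module are alike within 1.5 mm); 2 mm further in it meets a solid stop of the module.
- cover: Clip-on cover of the filter bay: grey plastic, about 0.13 kg, axes along the module's while fitted. Origin: its centre in its seating plane (on the module's top). Above: a cap 88 x 35 mm, 24 mm tall, with 4 mm thick end flanges (92 x 76 mm over all, at x beyond 17 mm either way). Below: end walls 26 mm deep, 68 x 60 mm over all, on which it can stand; they have 1 mm play in the bay.
- tab_a_pad (a point): Middle of the outer face of tab_a, 29 mm to the +y side of the cover's centre, 13 mm above the seating plane. A grip off the middle can jam one tab on its stop while the other is still caught: shift the hand along the squeeze until both sides push back about equally. 13 to 15 N on each side always frees both.
- tab_b_pad (a point): Middle of the outer face of tab_b, 29 mm to the -y side of the cover's centre, 13 mm above the seating plane. Keep both tabs pressed until the cover is 30 mm up. While a tab is caught, the cover rises only about 2 mm and then holds fast (over 8 N); a tab pressed hard on its stop only drags. If held fast, lower it again before shifting or squeezing harder.
- tab_a: Sprung tab in the middle of the cover's +y long side: upright grey plate 22 mm wide (x), 5 mm thick, up to 26 mm above the seating plane, dark ridges on it; 58 mm over both tabs. It slides straight in by up to 11 mm: 3 N to start, then 1 N more per mm. It breaks above 25 N. Origin: that of the cover, moving in with the tab.
- tab_b: Sprung tab in the middle of the cover's -y long side, the mirror image of tab_a, same spring and same limit. Origin: that of the cover, moving in with the tab.
- tray: Shallow open white plastic tray fixed to the bench, 160 (x) x 130 (y) mm over all, walls 4 mm thick and 15 mm high, inner floor 4 mm above the bench. Origin: on the bench under its centre. The cover standing in it has its origin 26 mm above the tray's floor.
- amber_bottle: Bystander, loose: amber glass bottle with black cap, 86 mm across, 170 mm tall. Origin: centre of its underside.
- salt_jar: Bystander, loose: white plastic jar, 70 mm across, 110 mm tall. Origin: centre of its underside.
- beaker: Bystander, loose: clear glass beaker, 72 mm across, 90 mm tall. Origin: centre of its underside.
- tip_box: Bystander, loose: closed blue pipette-tip box, 85 x 120 x 60 mm. Origin: centre of its underside.
- spanner: Bystander, loose: steel spanner, 150 mm long, lying flat. Origin: centre of its underside.
- mouse: Bystander, loose: black computer mouse, 110 x 60 x 35 mm. Origin: centre of its underside.
- filter_puck: Bystander, loose: white filter disc, 28 mm across, 18 mm tall, standing on the module's top beyond the blank plate. Origin: centre of its underside.

How it is judged:
On the way:
1. the cover is drawn up clear of the bay, at least 30 mm above its seat and upright (z of cover in the frame of module above 0.09 m and angle between cover's own z axis and vertical below 0.35 rad), for 0.1 s.
At the end, for the whole second after the job is handed in: The cover stands upright (within 0.08 rad) and at rest on the inner floor of the tray, its centre within 45 mm of the tray's centre, and nothing else has been moved (horizontal distance between cover and tray below 0.045 m and z of cover in the frame of tray between 0.025 and 0.034 m and angle between cover's own z axis and vertical below 0.08 rad and linear speed of cover below 0.02 m/s); the robot touches nothing.
It fails at once if a finger loads a tab with more than 25 N (contact force between the fingers and tab_a above 25 N or contact force between the fingers and tab_b above 25 N).
It fails at once if the cover is set down hard: more than 40 N between it and the tray (contact force between cover and tray above 40 N).
It fails at once if the cover is tipped more than 45 degrees (angle between cover's own z axis and vertical above 0.785 rad).
It fails at once if a bystander is moved more than 20 mm (distance of any of amber_bottle, salt_jar, beaker, tip_box, spanner, mouse, filter_puck from where it was at the start of the episode above 0.02 m).
It also fails if it takes over 58 s, if anything falls off the work surface, if the arm or the gripper's body presses on something with over 40 N, if the wrist force passes 120 N, or if a joint passes its speed limit or range.

ROBOT

A 6-joint arm with a two-finger parallel gripper is mounted at the origin on the work surface. World frame = base frame: x ahead of the robot, y to its left, z up, the work surface at z = 0. Lengths are in m, angles in rad, forces in N, time in s.
With the tool pointing down it reaches from about 0.325 to 0.85 m from the base axis. Payload 15.5 kg.
Tool frame: the origin (TCP) lies at the very end of the fingers, on their centre line; the grasp point (between the pads) lies 19 mm behind it; z points along the fingers, y is the line along which they close (so a half turn about z gives the same grasp; the last joint's range is limited). The gripper opens to 91 mm and grips with 3 to 60 N. Pads are 32 mm wide; open, the fingers measure 118 mm over their backs; the gripper's body (76 mm by 178 mm) begins 60 mm behind the grasp point.
Start: joints at [1.192, 0.494, 1.345, -0, 1.302, -0.096], TCP at [0.174, 0.6, 0.176] pointing down, gripper open.
Joint ranges: [-2.91, 2.91], [-0.82, 2.16], [0.22, 2.67], [-1.22, 4.37], [0.12, 2.79], [-3.08, 3.08]. Speed limits (rad/s): [1.89, 1.89, 2.57, 3.01, 3.01, 3.01].

INTERFACE

Orientations are given as a rotation vector (axis times angle).
In Python, from plant import bot, cams gives the robot as it stands.
- The arm moves only by the shell command python3 -m inch 'ROWS' [FORCE]. ROWS is text: rows parted by semicolons, each of 7 numbers parted by spaces: the turn, a rotation vector about the tool's x, y, z in rad, then the shift along the tool's x, y, z in m, then the finger opening in m, from 0 to 0.0912. In form: wx wy wz dx dy dz hand; .... A call has 1 to 5 rows; each row shifts and turns the commanded pose from where the row before left it, along the tool's axes as they then stand; what a row does not reach is not made up. A row lasts 1/8 s, in which the tool goes at most 62.5 mm and 10.7 degrees, less where a joint would pass 70% of its speed; a pose out of reach is approached as far as the arm can. A call is refused whole if a number of a shift passes 0.0625 or a number of a turn 0.188, either way. A call with a gripper value outside its range is refused whole. The fingers move at their own pace and stop on an object; FORCE is the grip in N (left out, the last holds). Time passes only in rows, so rows that do not move let the fingers close. It gives the time, the measured TCP pose, the force, the opening and the grip force at its end, in the units of the state.
- bot.read_state(): the state, without advancing time (a new reading comes with each control period).
- cams.read_camera(name): name is "scene" or "top" or "wrist"; returns the picture (400x640x3 uint8, red, green, blue); there is no depth.
- cams.camera_params(name): a dict with "fx", "fy", "cx", "cy" (pixels), "rvec" (rotation vector, rad) and "tvec" (3), from world to camera coordinates, as OpenCV has them. Camera axes: x right, y down, z forward; pixel columns grow to the right and rows downward; lengths in m; the calibration is good to about 2 mm. A picture is of the moment at which its call begins: read the wrist's pose just before it. camera_params takes no time and is no camera call; for the wrist camera it gives the pose at the moment of the call.
- bot.job_done(): hands the job in; it is judged then, once.
Trained networks look in the newest picture that a camera, given by its name, has taken for a name from the list of things; names that differ only in an ending like _2 or _b are one class to them, and where a whole thing is asked for, a point or a joint stands for the part that bears it (a point fixed in the world has none). Each returns a list of dicts, best first, with "p" (0 to 1); they miss things now and then, are a little off and sometimes report something else, mostly with a low value. They report only what shows in the picture. A call takes as long as a camera call.
- cams.recognise(target, camera): "rect" ([left, top, right, bottom] in pixels, round what is visible of it).
- cams.landmark_of(target, camera): "uv" ([column, row] in pixels: a listed point, or the origin of a listed thing).
The state is a dict: "time_s": time; "q": joint angles; "dq": joint speeds; "tau": joint torques, N m; "tcp_pos": TCP position; "tcp_rot": TCP orientation; "contact_force": force on the tool from outside, world axes, zero at the start; "ft_torque": the same for the moment, N m; "finger_gap": finger opening in m; "grasp_force": force on a finger pad.
Only numpy, scipy, OpenCV 4.12 (cv2) and the standard library are available. Lean on these libraries where they do the work, as an engineer would, in place of code of your own. Each camera call takes 0.05 s, during which the arm holds its last target. There are 200 camera calls.

## Working session

There is one attempt and no reset: what is moved stays moved. The work goes in short steps, Python scripts to look and compute and a shell command to move; the robot and the scene stay as the last step left them, time stands still between calls to the robot, and variables do not carry over. Pictures are saved under pics/ and viewed, at most 10 in all, crops included, and the job is handed in when it is done.

```bash
ls; mkdir -p pics; cat > h.py <<'E'
from plant import bot, cams
import numpy as np, cv2
from scipy.spatial.transform import Rotation as R
def ray(cam,uv,par=None):
    p=par or cams.camera_params(cam); Rm=R.from_rotvec(p["rvec"]).as_matrix(); t=np.array(p["tvec"])
    d=Rm.T@np.array([(uv[0]-p["cx"])/p["fx"],(uv[1]-p["cy"])/p["fy"],1]); return -Rm.T@t,d
def at_z(cam,uv,z):
    c,d=ray(cam,uv); return c+d*(z-c[2])/d[2]
def proj(cam,X):
    p=cams.camera_params(cam); K=np.array([[p["fx"],0,p["cx"]],[0,p["fy"],p["cy"]],[0,0,1.]])
    return cv2.projectPoints(np.float64(X).reshape(-1,1,3),np.float64(p["rvec"]),np.float64(p["tvec"]),K,None)[0].reshape(-1,2)
E
python3 - <<'E'
from h import *
ims=[]
for c in ("top","scene"):
    im=cams.read_camera(c); cv2.imwrite(f"pics/{c}0.png",im[:,:,::-1])
    for t in ("module","bay","cover","tab_a_pad","tab_b_pad","tray","filter_puck"):
        print(c,t,[(np.round(r["uv"],1).tolist(),round(r["p"],2)) for r in cams.landmark_of(t,c)[:3]])
s=bot.read_state(); print(s["time_s"],s["tcp_pos"],s["tcp_rot"],s["contact_force"],s["finger_gap"])
E
```

```text
pics
top module [([364.3, 220.4], 0.85)]
top bay [([367.3, 219.1], 0.57)]
top cover [([366.9, 218.0], 0.91)]
top tab_a_pad [([358.0, 220.8], 0.49)]
top tab_b_pad [([383.0, 218.2], 0.41)]
top tray [([257.2, 213.0], 0.77)]
top filter_puck [([368.2, 182.9], 0.65)]
scene module [([273.5, 201.3], 0.6)]
scene bay [([270.4, 187.5], 0.91), ([272.4, 215.0], 0.43)]
scene cover [([268.1, 189.5], 0.86)]
scene tab_a_pad [([279.7, 182.3], 0.58), ([261.1, 188.7], 0.5)]
scene tab_b_pad [([258.4, 190.6], 0.37)]
scene tray [([372.4, 204.1], 0.96), ([257.8, 190.3], 0.61)]
scene filter_puck [([271.7, 215.1], 0.56)]
0.8 [0.17439572 0.60018176 0.17622951] [-4.42771996e-01 -3.11022064e+00 -3.38666225e-05] [0.52476069 0.97887328 0.17317111] 0.0914394587376543
```

View pics/top0.png

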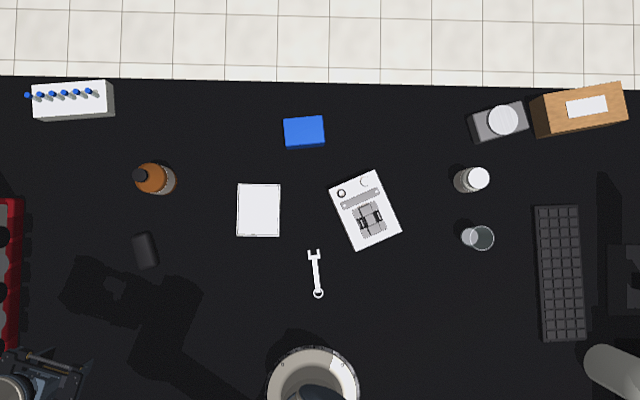

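View pics/scene0.png

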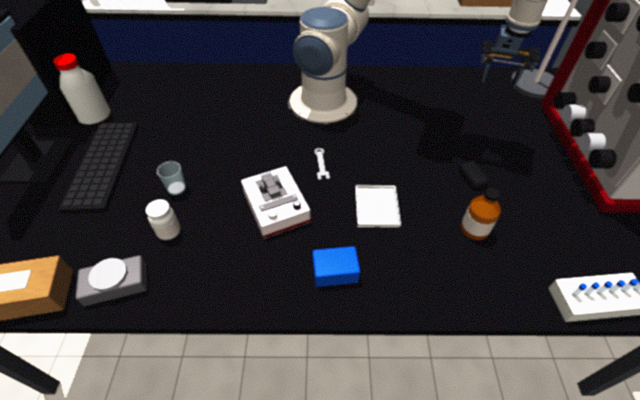

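```bash
python3 - <<'E'
from h import *
for c in ("top","scene"):
    C,d=ray(c,(320,200)); print(c,C,d)
    cams.read_camera(c)
f=lambda c,uv,z:np.round(at_z(c,uv,z),4)
print("cover",f("top",(366.9,218),.06),f("scene",(268.1,189.5),.06))
print("module",f("top",(364.3,220.4),0),f("scene",(273.5,201.3),0))
print("bay",f("top",(367.3,219.1),.06),f("scene",(270.4,187.5),.06))
print("a",f("top",(358,220.8),.073),f("scene",(279.7,182.3),.073)); print("b",f("top",(383,218.2),.073),f("scene",(258.4,190.6),.073))
print("tray",f("top",(257.2,213),0),f("scene",(372.4,204.1),0)); print("puck",f("top",(368.2,182.9),.06))
E
```

```text
top [0.53598951 0.00573992 1.18934026] [ 0.04707349 -0.01779784 -0.99876279]
scene [1.36519801 0.00326721 0.98734101] [-0.64531936 -0.00764054 -0.76412878]
cover [ 0.5384 -0.154   0.06  ] [ 0.5413 -0.1681  0.06  ]
module [ 0.5309 -0.1545  0.    ] [ 0.5388 -0.1569  0.    ]
bay [ 0.5352 -0.1552  0.06  ] [ 0.5328 -0.1617  0.06  ]
a [ 0.5298 -0.1262  0.073 ] [ 0.5223 -0.1325  0.073 ]
b [ 0.5386 -0.1994  0.073 ] [ 0.5578 -0.1949  0.073 ]
tray [0.5482 0.1786 0.    ] [0.5466 0.1629 0.    ]
puck [ 0.6426 -0.1566  0.06  ]
```

The top view shows the module at about (365,210), turned, with the cover at (370,219) and the blank plate on its far side. The tray is at (258,210), the spanner at (315,272) and the arm at lower left. The scene view agrees: module (275,200), tray (377,205).

```bash
cat >> h.py <<'E'
def goal(pos,yaw):
    """remaining turn (about tool z) and shift in tool axes; yaw = world direction of tool y, mod pi"""
    s=bot.read_state(); Rt=R.from_rotvec(s["tcp_rot"])
    best=None
    for k in (0,np.pi):
        y=np.array([np.cos(yaw+k),np.sin(yaw+k),0]); z=np.array([0,0,-1.]); x=np.cross(y,z)
        G=R.from_matrix(np.c_[x,y,z]); w=(Rt.inv()*G).as_rotvec()
        if best is None or np.linalg.norm(w)<np.linalg.norm(best[0]): best=(w,G)
    d=np.array(pos)-s["tcp_pos"]
    print("t",s["time_s"],"turn",np.round(best[0],4),"shift before turn",np.round(Rt.inv().apply(d),4),"after turn",np.round(best[1].inv().apply(d),4),"q6",round(s["q"][5],3))
def white_rect(cam,roi,z,thr=170):
    im=cams.read_camera(cam); l,t,r,b=roi
    m=np.uint8(im[t:b,l:r].min(2)>thr)*255; m=cv2.morphologyEx(m,cv2.MORPH_CLOSE,np.ones((15,15)))
    c=max(cv2.findContours(m,0,2)[0],key=cv2.contourArea).reshape(-1,2)+[l,t]
    P=np.float32([at_z(cam,u,z)[:2] for u in c]); return cv2.minAreaRect(P)
E
python3 - <<'E'
from h import *
print("module",white_rect("top",(322,160,410,260),.06)); print("tray",white_rect("top",(230,175,290,245),.015))
p=cams.camera_params("wrist"); C,d=ray("wrist",(320,200),p); s=bot.read_state()
print("wrist cam in tool",R.from_rotvec(s["tcp_rot"]).inv().apply(C-s["tcp_pos"]),R.from_rotvec(s["tcp_rot"]).inv().apply(d),p["fx"])
goal((.535,-.158,.30),np.radians(23.6+90))
E
```

```text
module ((0.5615742206573486, -0.1374855935573578), (0.20833732187747955, 0.16791489720344543), 24.804378509521484)
tray ((0.5572132468223572, 0.18502411246299744), (0.15940779447555542, 0.14998607337474823), 1.0704582929611206)
wrist cam in tool [ 6.94846493e-02  1.11902257e-04 -2.08055709e-01] [-0.24137899  0.00203853  0.97047292] 333.61591639143984
t 1.0 turn [-0.     -0.     -0.6947] shift before turn [-0.5578 -0.6274 -0.1238] after turn [-0.0269 -0.8391 -0.1238] q6 -0.096
```

```bash
python3 -m inch '0 0 -0.174 0 0 -0.031 0.0912; 0 0 -0.174 0 0 -0.031 0.0912; 0 0 -0.174 0 0 -0.031 0.0912; 0 0 -0.173 0 0 -0.031 0.0912' && python3 -m inch '0 0 0 -0.002 -0.06 0 0.0912; 0 0 0 -0.002 -0.06 0 0.0912; 0 0 0 -0.002 -0.06 0 0.0912; 0 0 0 -0.002 -0.06 0 0.0912; 0 0 0 -0.002 -0.06 0 0.0912' && python3 -m inch '0 0 0 -0.002 -0.06 0 0.0912; 0 0 0 -0.002 -0.06 0 0.0912; 0 0 0 -0.002 -0.06 0 0.0912; 0 0 0 -0.002 -0.06 0 0.0912; 0 0 0 -0.002 -0.06 0 0.0912'; python3 -c "
from h import *
goal((.535,-.158,.30),np.radians(23.6+90))"
```

```text
time_s: 1.5
tcp_pos: [0.1743, 0.6001, 0.3013]
tcp_rot: [0.652, -3.073, -0.0]
contact_force: [0.2, 0.8, 0.5]
finger_gap: 0.0916
grasp_force: 0.0
time_s: 2.12
tcp_pos: [0.3042, 0.3276, 0.3004]
tcp_rot: [-0.643, 3.074, 0.0]
contact_force: [1.5, 0.3, 0.0]
finger_gap: 0.0915
grasp_force: 0.0
time_s: 2.75
tcp_pos: [0.4337, 0.0565, 0.3005]
tcp_rot: [-0.643, 3.074, -0.0]
contact_force: [1.8, 0.7, 0.5]
finger_gap: 0.0913
grasp_force: 0.0
t 2.75 turn [-0.0002  0.0008  0.0002] shift before turn [-0.0069 -0.2371  0.0006] after turn [-0.007  -0.2371  0.0005] q6 -1.99
```

```bash
python3 -m inch '0 0 0 -0.002 -0.06 0 0.0912; 0 0 0 -0.002 -0.06 0 0.0912; 0 0 0 -0.002 -0.06 0 0.0912; 0 0 0 -0.001 -0.057 0 0.0912; 0 0 0 0 0 0 0.0912'; python3 - <<'E'
from h import *
im=cams.read_camera("wrist"); cv2.imwrite("pics/w0.png",im[:,:,::-1])
for t,z in (("cover",.06),("bay",.06),("tab_a_pad",.073),("tab_b_pad",.073),("filter_puck",.06),("module",0)):
    for r in cams.landmark_of(t,"wrist")[:2]: print(t,np.round(r["uv"],1),round(r["p"],2),np.round(at_z("wrist",r["uv"],z),4))
s=bot.read_state();print(s["tcp_pos"],s["contact_force"])
E
```

```text
time_s: 3.38
tcp_pos: [0.5354, -0.1592, 0.2994]
tcp_rot: [0.638, -3.076, 0.0]
contact_force: [-0.9, -0.3, -0.1]
finger_gap: 0.0912
grasp_force: 0.0
cover [319.5 169.4] 0.75 [ 0.5334 -0.1565  0.06  ]
cover [300.  173.8] 0.15 [ 0.5495 -0.1783  0.06  ]
bay [316.4 169.8] 0.75 [ 0.5355 -0.1594  0.06  ]
tab_a_pad [317.9 167.3] 0.54 [ 0.5299 -0.1593  0.073 ]
tab_a_pad [338.6 170.5] 0.5 [ 0.5229 -0.1326  0.073 ]
tab_b_pad [298.  170.2] 0.47 [ 0.5441 -0.1816  0.073 ]
tab_b_pad [103.4 155.4] 0.43 [ 0.6279 -0.4208  0.073 ]
filter_puck [297.9 242.8] 0.94 [ 0.643  -0.1411  0.06  ]
module [321.4 166.6] 0.72 [ 0.5371 -0.1508  0.    ]
module [461.8  98.7] 0.45 [ 0.364  -0.0036  0.    ]
[ 0.53426368 -0.15492365  0.30056556] [ 0.36623327  0.80682732 -0.84363936]
```

View pics/w0.png

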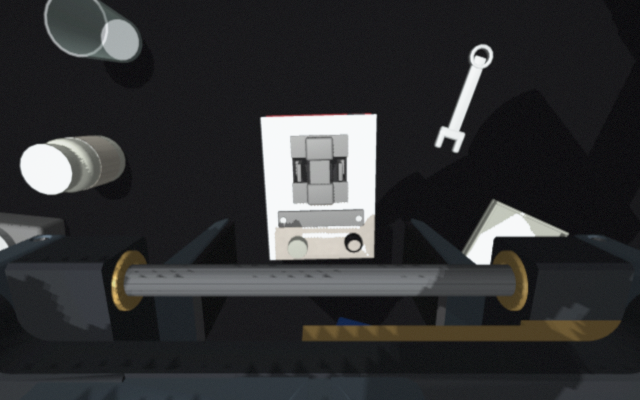

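The wrist view shows the module with corners near (262,116), (377,113), (375,260) and (270,260). The cover is centred at about (319,170), with its tabs at x≈297 and x≈341. Next I'll fit the module pose from its edges.

```bash
cat >> h.py <<'E'
def fit_module(x0,im,par_cam="wrist",thr=130):
    """fit x,y,yaw from module top's side edges (y=+-75) and near edge (x=-70) found on predicted normals"""
    from scipy.optimize import least_squares
    from scipy.ndimage import map_coordinates
    g=im.min(2).astype(float); p=cams.camera_params(par_cam)
    W=lambda v,P:np.c_[v[0]+np.cos(v[2])*P[:,0]-np.sin(v[2])*P[:,1],v[1]+np.sin(v[2])*P[:,0]+np.cos(v[2])*P[:,1],P[:,2]]
    t=np.linspace(-60,40,25); u=np.linspace(-65,65,25)
    P=np.r_[np.c_[t,0*t+75],np.c_[t,0*t-75],np.c_[0*u-70,u]]/1000; N=np.r_[np.c_[0*t,0*t+1],np.c_[0*t,0*t-1],np.c_[0*u-1,0*u]]
    P=np.c_[P,0*P[:,0]+.06]; N=np.c_[N,0*N[:,0]]
    v=np.array(x0,float); s=np.linspace(-.015,.015,121)
    for _ in range(6):
        off=[]
        for a,n in zip(P,N):
            uv=proj(par_cam,W(v,a+s[:,None]*n)); q=map_coordinates(g,[uv[:,1],uv[:,0]],order=1)
            k=np.where((q[:-1]>thr)&(q[1:]<=thr))[0]; off.append(s[k[0]] if len(k) else np.nan)
        off=np.array(off); off[abs(off-np.nanmedian(off))>.02]=np.nan
        ok=~np.isnan(off)
        # offset along n = n.d + dyaw*(n x p)
        A=np.c_[N[:,:2],P[:,0]*N[:,1]-P[:,1]*N[:,0]][ok]
        r=least_squares(lambda d:A@d-off[ok],[0,0,0],loss="soft_l1",f_scale=.0005).x
        v=np.array([v[0]+np.cos(v[2])*r[0]-np.sin(v[2])*r[1],v[1]+np.sin(v[2])*r[0]+np.cos(v[2])*r[1],v[2]+r[2]])
    e=A@r-off[ok]
    return v,ok.sum(),np.median(abs(e)),[np.nanmean(off[i:i+25])*1e3 for i in (0,25,50)],W
def draw(im,v,W,name,crop,k=4):
    l,t,r,b=crop; o=cv2.resize(im[t:b,l:r,::-1],None,fx=k,fy=k,interpolation=cv2.INTER_CUBIC)
    def poly(P,c): cv2.polylines(o,[np.int32((proj("wrist",W(v,np.array(P)/1000))-[l,t]+.5)*k)],True,c,1)
    poly([(-70,-75,60),(130,-75,60),(130,75,60),(-70,75,60)],(0,0,255))
    poly([(-44,-17.5,84),(44,-17.5,84),(44,17.5,84),(-44,17.5,84)],(0,255,0))
    for q in (1,-1): poly([(-11,q*29,86),(11,q*29,86),(11,q*24,86),(-11,q*24,86)],(255,255,0))
    cv2.imwrite(name,o)
E
python3 - <<'E'
from h import *
im=cams.read_camera("wrist")
*o,W=fit_module((.5345,-.158,.412),im); print(o); v=o[0]
draw(im,v,W,"pics/fit.png",(245,95,395,220))
for i in range(3): s=bot.read_state();print(s["tcp_pos"])
goal((v[0],v[1],.2),v[2]+np.pi/2)
E
```

```text
[array([ 0.53394524, -0.16108246,  0.43289568]), np.int64(75), np.float64(0.0002548454507550048), [np.float64(0.3600000000000003), np.float64(0.3400000000000003), np.float64(-0.01999999999999981)]]
[ 0.53433876 -0.15505405  0.30056022]
[ 0.53433876 -0.15505405  0.30056022]
[ 0.53433876 -0.15505405  0.30056022]
t 3.775 turn [-0.0003  0.0003 -0.0196] shift before turn [ 0.0028 -0.0053  0.1006] after turn [ 0.0029 -0.0053  0.1006] q6 -2.374
```

View pics/fit.png

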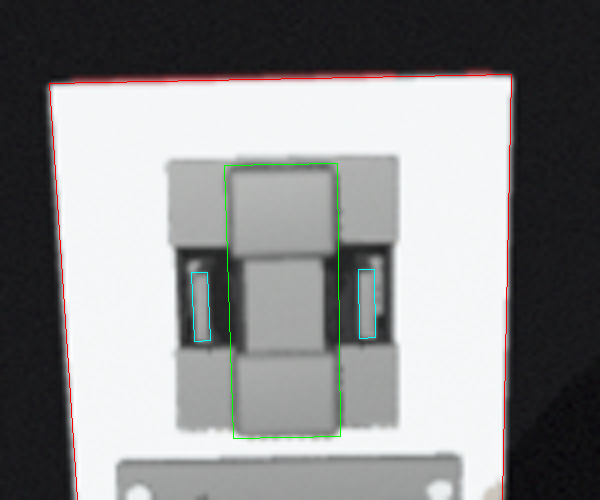

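The overlay of the fitted model lies on the module's edges (corner crop pixels (50,83) and (511,74)), and on the cap and tabs to within about 1 mm. I'll align and go halfway down.

```bash
python3 -m inch '0 0 -0.02 0.003 -0.005 0.04 0.0912; 0 0 0 0 0 0.06 0.0912; 0 0 0 0 0 0.03 0.0912; 0 0 0 0 0 0 0.0912;0 0 0 0 0 0 0.0912' 5; python3 - <<'E'
from h import *
im=cams.read_camera("wrist")
*o,W=fit_module((.534,-.161,.433),im); print(o); v=o[0]
draw(im,v,W,"pics/fit2.png",(220,60,420,210))
goal((v[0],v[1],.066),v[2]+np.pi/2); print(bot.read_state()["contact_force"],bot.read_state()["ft_torque"])
for t in("tab_a_pad","tab_b_pad","cover"):
    for r in cams.landmark_of(t,"wrist")[:2]: print(t,np.round(r["uv"],1),round(r["p"],2),proj("wrist",W(v,np.array([[0,.029,.073],[0,-.029,.073],[0,0,.06]]))).round(1).tolist())
E
```

```text
time_s: 4.4
tcp_pos: [0.5346, -0.1618, 0.1718]
tcp_rot: [-0.674, 3.067, -0.002]
contact_force: [-0.4, 0.3, -0.1]
finger_gap: 0.0912
grasp_force: 0.0
[array([ 0.53425801, -0.16109376,  0.43136506]), np.int64(75), np.float64(0.00024086688910124473), [np.float64(0.21000000000000024), np.float64(0.19000000000000017), np.float64(0.010000000000000009)]]
t 4.45 turn [-0.002   0.0018  0.0011] shift before turn [0.0003 0.0012 0.106 ] after turn [1.00e-04 1.00e-03 1.06e-01] q6 -2.404
[ 0.06071127 -0.52809962  0.52132162] [0.07628368 0.03534016 0.01130012]
tab_a_pad [353.2 192.5] 0.61 [[351.8, 192.9], [290.3, 192.8], [321.0, 189.9]]
tab_b_pad [290.7 195.3] 0.55 [[351.7, 193.0], [290.2, 192.9], [320.9, 190.0]]
cover [322.9 187.2] 0.9 [[351.6, 193.3], [290.0, 193.2], [320.8, 190.3]]
```

View pics/fit2.png

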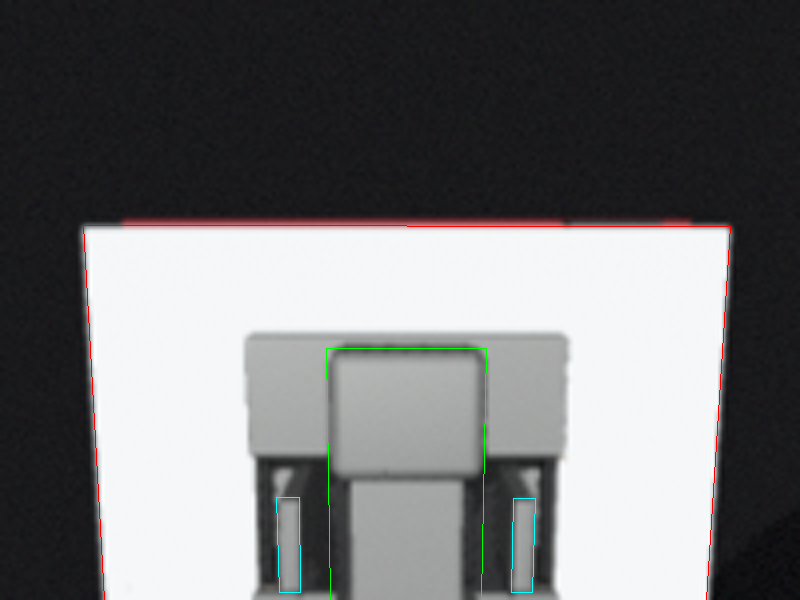

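The overlay matches again, with the tab outlines on the tab tops at crop (288,545) and (523,545). I'll descend and close with low force.

```bash
python3 -m inch '0 0 0 0 0.001 0.04 0.0912; 0 0 0 0 0 0.04 0.0912; 0 0 0 0 0 0.018 0.0912; 0 0 0 0 0 0.007 0.0912; 0 0 0 0 0 0 0.0912' 5 && python3 -m inch '0 0 0 0 0 0 0.07; 0 0 0 0 0 0 0.062; 0 0 0 0 0 0 0.058;0 0 0 0 0 0 0.056' 5; python3 - <<'E'
from h import *
s=bot.read_state(); v=(.5343,-.1611,.4314); goal((v[0],v[1],.066),v[2]+np.pi/2); y=[-np.sin(v[2]),np.cos(v[2]),0];print("F along module y",s["contact_force"]@np.array(y))
E
```

```text
time_s: 5.22
tcp_pos: [0.5336, -0.1609, 0.0657]
tcp_rot: [-0.673, 3.068, -0.001]
contact_force: [0.4, -0.2, 0.8]
finger_gap: 0.0914
grasp_force: 0.0
time_s: 5.72
tcp_pos: [0.5334, -0.1608, 0.0654]
tcp_rot: [-0.674, 3.068, -0.0]
contact_force: [-0.1, -0.2, -0.6]
finger_gap: 0.0567
grasp_force: 0.0
t 5.725 turn [-0.0003  0.0002  0.0008] shift before turn [-0.0007 -0.0006 -0.0006] after turn [-0.0007 -0.0006 -0.0006] q6 -2.403
F along module y -0.1025693934606033
```

```bash
for g in 1; do :; done; python3 -m inch '0 0 0 0 0 0 0.055;0 0 0 0 0 0 0.054' 10; python3 -m inch '0 0 0 0 0 0 0.053;0 0 0 0 0 0 0.052'; python3 -m inch '0 0 0 0 0 0 0.051;0 0 0 0 0 0 0.05';python3 -m inch '0 0 0 0 0 0 0.049;0 0 0 0 0 0 0.048'
```

```text
time_s: 5.98
tcp_pos: [0.5333, -0.1608, 0.0652]
tcp_rot: [0.674, -3.068, -0.0]
contact_force: [-0.1, -0.4, 0.1]
finger_gap: 0.0535
grasp_force: 0.0
time_s: 6.22
tcp_pos: [0.5333, -0.1608, 0.0652]
tcp_rot: [0.674, -3.068, 0.0]
contact_force: [-0.0, -0.8, 0.1]
finger_gap: 0.052
grasp_force: 0.0
time_s: 6.48
tcp_pos: [0.5333, -0.1608, 0.0652]
tcp_rot: [-0.674, 3.069, -0.0]
contact_force: [-0.1, -0.3, -0.7]
finger_gap: 0.0502
grasp_force: 0.0
time_s: 6.72
tcp_pos: [0.5333, -0.1608, 0.0652]
tcp_rot: [-0.674, 3.068, -0.0]
contact_force: [0.6, 0.3, -0.8]
finger_gap: 0.0486
grasp_force: 0.0
```

```bash
python3 - <<'E'
from h import *
im=cams.read_camera("wrist"); o=np.vstack([im]); cv2.imwrite("pics/w1.png",o[:,:,::-1])
s=bot.read_state(); print(s["finger_gap"],s["grasp_force"],s["contact_force"],proj("wrist",[.5343,-.1611,.086]),proj("wrist",s["tcp_pos"]))
E
```

```text
0.04800195207575704 0.0 [ 0.37387539 -0.15459107  0.72674589] [[318.75756398 238.74326032]] [[319.93277651 226.40622937]]
```

View pics/w1.png

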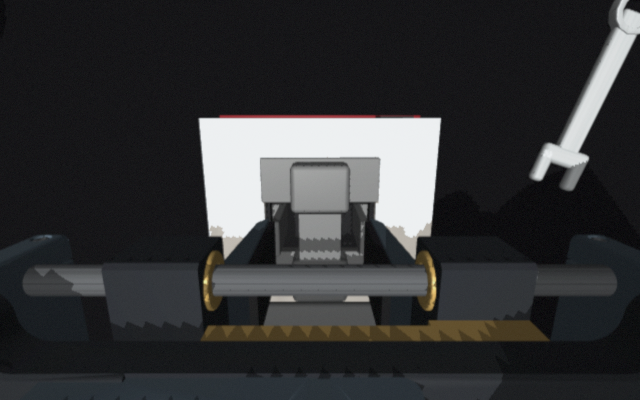

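The wrist view shows the fingertips at about (272,220) and (372,220), next to the cover's tabs at (278,235) and (362,235). I need to zoom in to tell whether they touch.

```bash
python3 - <<'E'
from h import *
im=cv2.imread("pics/w1.png")[150:270,230:410]
cv2.imwrite("pics/w1c.png",np.uint8(np.clip(cv2.resize(im,None,fx=4.4,fy=4.4,interpolation=cv2.INTER_CUBIC)*2.0,0,255)))
v=(.5343,-.1611,.4314);c,s=np.cos(v[2]),np.sin(v[2])
P=[(-.011,q*.029,z) for q in(1,-1) for z in(.086,.066)]+[(-.016,q*.024,.066) for q in (1,-1)]
print(((proj("wrist",[(v[0]+c*a-s*b,v[1]+s*a+c*b,z) for a,b,z in P])-[230,150])*4.4).round())
E
```

```text
[[608. 313.]
 [588. 272.]
 [174. 313.]
 [193. 272.]
 [555. 239.]
 [226. 239.]]
```

View pics/w1c.png

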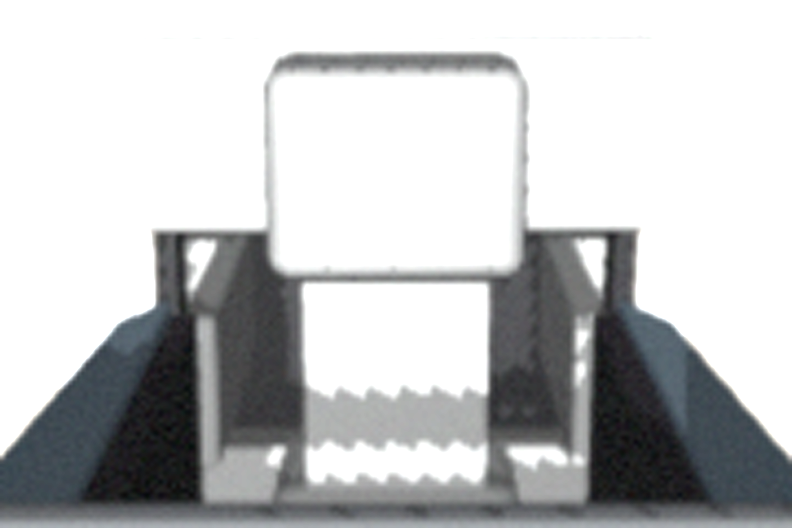

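The zoomed crop shows the black finger pads touching both tabs (outer edges at crop x≈197 and 597, against 174 and 608 unsqueezed). So both tabs have already moved in a little, and I'll go on gently.

```bash
python3 -m inch '0 0 0 0 0 0 0.047;0 0 0 0 0 0 0.046' 10; python3 -m inch '0 0 0 0 0 0 0.045;0 0 0 0 0 0 0.044'; python3 -m inch '0 0 0 0 0 0 0.043;0 0 0 0 0 0 0.042';python3 -c "
from h import *
s=bot.read_state();print(s['ft_torque'],s['contact_force']@[-.418,.908,0])"
```

```text
time_s: 7.02
tcp_pos: [0.5333, -0.1608, 0.0652]
tcp_rot: [0.674, -3.069, 0.0]
contact_force: [0.9, 0.2, 0.5]
finger_gap: 0.046
grasp_force: 0.0
time_s: 7.28
tcp_pos: [0.5333, -0.1608, 0.0652]
tcp_rot: [0.674, -3.068, 0.0]
contact_force: [-0.1, -0.2, -0.3]
finger_gap: 0.0443
grasp_force: 0.0
time_s: 7.52
tcp_pos: [0.5333, -0.1608, 0.0652]
tcp_rot: [-0.674, 3.069, 0.0]
contact_force: [0.5, -0.4, 0.5]
finger_gap: 0.0417
grasp_force: 0.0
[ 0.0897225  -0.00093411 -0.06103034] -0.558018211508531
```

```bash
python3 - <<'E'
from h import *
a=cv2.imread("pics/w1.png"); b=cams.read_camera("wrist")[:,:,::-1]; cv2.imwrite("pics/w2.png",b)
for r in (224,232,240):
    for im in (a,b): print(r,im[r,255:300].mean(1).astype(int).tolist(),im[r,340:385].mean(1).astype(int).tolist())
E
```

```text
224 [157, 81, 53, 49, 50, 48, 50, 49, 50, 49, 42, 35, 29, 21, 19, 20, 22, 16, 17, 49, 85, 89, 86, 71, 45, 39, 35, 37, 36, 36, 37, 37, 36, 32, 32, 30, 31, 30, 31, 33, 37, 47, 49, 78, 126] [128, 63, 46, 43, 42, 46, 45, 42, 44, 44, 40, 31, 34, 41, 42, 39, 41, 39, 41, 43, 63, 96, 95, 90, 76, 29, 18, 20, 19, 19, 21, 25, 35, 43, 48, 49, 47, 51, 51, 50, 50, 50, 59, 107, 183]
224 [239, 239, 239, 239, 234, 212, 146, 73, 51, 48, 50, 49, 51, 52, 48, 48, 45, 34, 21, 21, 20, 17, 20, 20, 20, 24, 35, 34, 35, 36, 37, 36, 34, 31, 32, 31, 32, 31, 33, 32, 40, 46, 51, 77, 125] [127, 65, 44, 43, 46, 43, 44, 45, 45, 43, 40, 33, 36, 40, 38, 37, 36, 38, 33, 25, 19, 19, 24, 19, 22, 21, 31, 40, 47, 48, 48, 50, 49, 48, 51, 50, 56, 90, 166, 233, 238, 238, 239, 239, 239]
232 [37, 36, 36, 39, 39, 38, 35, 32, 25, 15, 17, 16, 16, 12, 12, 15, 11, 9, 16, 38, 74, 87, 87, 77, 56, 39, 37, 36, 34, 36, 34, 33, 32, 32, 29, 31, 30, 29, 29, 32, 37, 45, 49, 69, 117] [126, 60, 43, 41, 40, 43, 42, 38, 42, 40, 38, 34, 30, 37, 36, 42, 39, 42, 41, 46, 70, 106, 113, 87, 60, 21, 13, 11, 15, 20, 19, 19, 18, 18, 17, 23, 30, 41, 46, 49
[... 422 characters left out ...]
6, 12, 15, 17, 16, 12, 11, 10, 15, 18, 14, 10, 13, 30, 61, 85, 87, 82, 61, 39, 37, 37, 37, 35, 28, 31, 29, 30, 32, 27, 29, 28, 31, 30, 28, 29, 32, 39, 65] [71, 34, 27, 26, 28, 28, 29, 29, 30, 26, 27, 27, 29, 27, 27, 32, 39, 37, 39, 45, 63, 81, 86, 77, 43, 18, 14, 12, 17, 15, 13, 11, 16, 17, 19, 21, 20, 20, 20, 24, 31, 41, 45, 50, 48]
240 [36, 36, 36, 37, 36, 37, 38, 35, 38, 34, 27, 22, 17, 10, 13, 15, 15, 12, 14, 14, 12, 10, 12, 9, 10, 22, 34, 36, 35, 35, 30, 31, 25, 29, 30, 31, 30, 30, 30, 29, 27, 31, 31, 42, 67] [72, 34, 29, 28, 30, 27, 27, 29, 26, 26, 28, 27, 27, 27, 27, 32, 39, 37, 30, 17, 16, 13, 13, 14, 15, 11, 21, 21, 22, 20, 22, 18, 24, 32, 38, 45, 51, 48, 50, 52, 48, 38, 35, 34, 36]
```

```bash
python3 - <<'E'
from h import *
s=bot.read_state(); Rt=R.from_rotvec(s["tcp_rot"]); print(s["finger_gap"],s["tcp_pos"])
for xx in (.016,0,-.016):
  for d in (0,.019,.04):
    print(xx,d,proj("wrist",Rt.apply([(xx,-s["finger_gap"]/2,-d),(xx,s["finger_gap"]/2,-d)])+s["tcp_pos"]).round(1).tolist())
print(cams.camera_params("wrist")["tvec"])
b=cv2.imread("pics/w2.png")
o=cv2.resize(b[150:270,230:410],None,fx=4.4,fy=4.4,interpolation=cv2.INTER_CUBIC); cv2.imwrite("pics/w2c.png",np.uint8(255*(o/255.)**.45))
E
```

```text
0.0422463122289438 [ 0.53327585 -0.16075074  0.06520242]
0.016 0 [[287.2, 202.8], [352.8, 202.8]]
0.016 0.019 [[284.1, 210.8], [355.9, 210.8]]
0.016 0.04 [[280.1, 221.7], [360.1, 221.7]]
0 0 [[287.8, 226.4], [352.2, 226.4]]
0 0.019 [[284.8, 236.4], [355.2, 236.5]]
0 0.04 [[280.9, 249.9], [359.2, 250.0]]
-0.016 0 [[288.3, 249.2], [351.6, 249.2]]
-0.016 0.019 [[285.5, 261.1], [354.5, 261.1]]
-0.016 0.04 [[281.8, 277.0], [358.3, 277.0]]
[ 0.36990142 -0.40450264  0.17766175]
```

View pics/w2c.png

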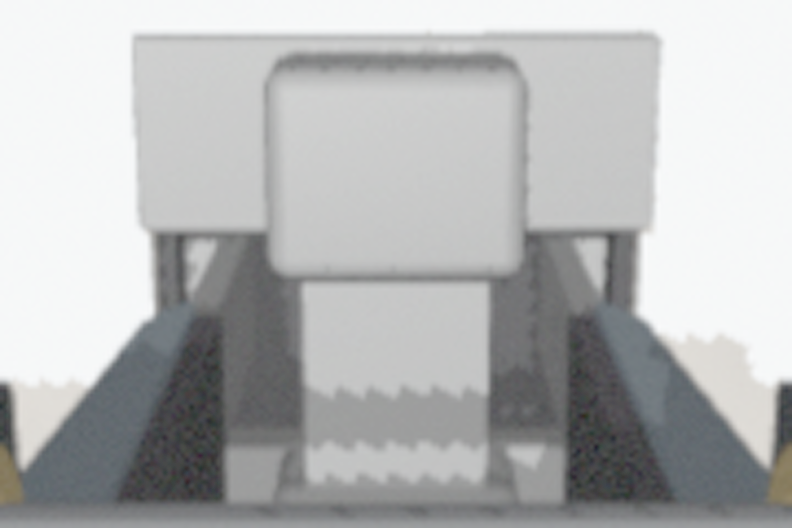

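The gamma-lifted crop shows the pads' lower edges at (280,221) and (359,221) in the full frame. That is about 40 mm higher than the reported TCP says, so the fingers are closing above the tabs, which fits the zero force. I'll reopen and check the fingertips by geometry before going lower under guard.

```bash
python3 -m inch '0 0 0 0 0 0 0.07; 0 0 0 0 0 0 0.07; 0 0 0 0 0 0 0.07;0 0 0 0 0 0 0.07'  && python3 - <<'E'
from h import *
b=cams.read_camera("wrist"); s=bot.read_state(); Rt=R.from_rotvec(s["tcp_rot"])
for d in (0,.02,.03,.04,.05): print(d,proj("wrist",Rt.apply([(.016,-s["finger_gap"]/2,-d),(.016,s["finger_gap"]/2,-d)])+s["tcp_pos"]).round(1).tolist())
for r in (218,224,230,236): print(r,b[r,235:280].min(1).astype(int).tolist(),b[r,360:405].min(1).astype(int).tolist())
E
```

```text
time_s: 8.07
tcp_pos: [0.5333, -0.1608, 0.0652]
tcp_rot: [0.674, -3.068, -0.0]
contact_force: [-0.2, -0.6, -0.2]
finger_gap: 0.0702
grasp_force: 0.0
0 [[265.7, 202.8], [374.2, 202.9]]
0.02 [[260.3, 211.3], [379.6, 211.4]]
0.03 [[257.3, 216.2], [382.7, 216.3]]
0.04 [[253.8, 221.7], [386.2, 221.8]]
0.05 [[250.0, 227.8], [390.1, 227.9]]
218 [238, 237, 237, 237, 237, 237, 237, 235, 234, 228, 207, 194, 199, 218, 235, 237, 237, 237, 238, 237, 237, 237, 237, 237, 237, 238, 237, 236, 232, 203, 99, 48, 36, 40, 44, 34, 22, 42, 64, 60, 60, 57, 60, 59, 55] [56, 59, 57, 59, 59, 56, 54, 35, 23, 36, 40, 42, 40, 56, 119, 193, 233, 237, 237, 234, 227, 235, 236, 238, 237, 237, 237, 237, 237, 236, 233, 219, 198, 201, 220, 225, 234, 236, 237, 237, 237, 237, 238, 237, 237]
224 [61, 45, 45, 44, 44, 44, 43, 43, 42, 34, 26, 25, 19, 20, 21, 22, 14, 17, 57, 150, 232, 235, 236, 237, 228, 187, 178, 179, 178, 160, 95, 58, 35, 31, 33, 48, 92, 131, 141, 142, 145, 145, 142, 110, 57] [74, 122, 145, 145, 145, 143, 140, 134, 106, 53, 43, 43, 42, 65, 138, 215, 230, 211, 181, 176, 175, 176, 177, 175, 155, 73, 18, 18, 20
[... 161 characters left out ...]
6, 175, 176, 178, 177, 176, 176, 165, 120, 69, 38, 29, 29, 37, 75, 126, 140, 141, 143, 144, 139, 118, 77] [76, 124, 146, 143, 141, 142, 138, 126, 84, 46, 40, 41, 47, 76, 154, 231, 228, 183, 176, 173, 176, 175, 175, 173, 152, 57, 12, 13, 13, 12, 15, 19, 18, 23, 21, 21, 23, 26, 31, 36, 43, 45, 44, 45, 41]
236 [31, 28, 25, 19, 11, 14, 15, 12, 13, 16, 9, 9, 11, 13, 10, 9, 9, 6, 24, 75, 143, 174, 176, 176, 177, 175, 177, 177, 176, 167, 131, 76, 39, 31, 28, 32, 68, 122, 139, 142, 144, 142, 140, 128, 91] [86, 129, 144, 141, 139, 137, 134, 113, 62, 35, 37, 40, 47, 82, 126, 170, 176, 175, 174, 174, 173, 171, 171, 161, 120, 40, 15, 12, 8, 12, 11, 11, 15, 15, 20, 17, 22, 16, 23, 18, 20, 29, 31, 37, 42]
```

```bash
python3 -m inch '0 0 0 0 0 0.01 0.07; 0 0 0 0 0 0.01 0.07; 0 0 0 0 0 0.005 0.07; 0 0 0 0 0 0.003 0.07;0 0 0 0 0 0 0.07' && python3 - <<'E'
from h import *
b=cams.read_camera("wrist"); s=bot.read_state(); Rt=R.from_rotvec(s["tcp_rot"]); cv2.imwrite("pics/w3.png",b[:,:,::-1])
for d in (0,.02,.03,.04,.05): print(d,proj("wrist",Rt.apply([(.016,-s["finger_gap"]/2,-d),(.016,s["finger_gap"]/2,-d)])+s["tcp_pos"]).round(1).tolist())
for r in (221,225,230): print(r,b[r,235:280].min(1).astype(int).tolist(),b[r,360:405].min(1).astype(int).tolist())
v=(.5343,-.1611,.4314);c,s_=np.cos(v[2]),np.sin(v[2])
P=[(-.011,q*.029,z) for q in(1,-1) for z in(.086,)]
print(proj("wrist",[(v[0]+c*a-s_*e,v[1]+s_*a+c*e,z) for a,e,z in P]))
E
```

```text
time_s: 8.75
tcp_pos: [0.5333, -0.1608, 0.0371]
tcp_rot: [0.674, -3.068, -0.0]
contact_force: [0.2, -0.0, -0.6]
finger_gap: 0.0699
grasp_force: 0.0
0 [[265.3, 202.8], [374.5, 202.8]]
0.02 [[260.0, 211.3], [379.9, 211.3]]
0.03 [[256.9, 216.2], [383.1, 216.3]]
0.04 [[253.4, 221.7], [386.6, 221.7]]
0.05 [[249.6, 227.8], [390.5, 227.8]]
221 [235, 229, 204, 174, 127, 112, 78, 58, 50, 44, 42, 37, 63, 113, 133, 140, 141, 139, 139, 153, 163, 123, 76, 53, 33, 31, 31, 32, 24, 13, 39, 85, 120, 130, 143, 141, 120, 69, 58, 59, 57, 58, 55, 50, 46] [46, 56, 58, 58, 60, 60, 62, 83, 122, 139, 142, 136, 113, 66, 21, 18, 33, 43, 41, 41, 45, 66, 101, 142, 165, 146, 138, 136, 132, 129, 119, 78, 40, 41, 44, 45, 52, 68, 84, 116, 163, 191, 202, 222, 235]
225 [44, 44, 45, 41, 43, 43, 44, 45, 35, 31, 25, 20, 22, 19, 21, 14, 19, 12, 42, 109, 166, 141, 83, 60, 37, 30, 31, 32, 25, 15, 37, 74, 97, 118, 109, 74, 59, 58, 59, 57, 57, 57, 45, 37, 36] [39, 45, 53, 56, 59, 59, 58, 60, 61, 84, 125, 139, 126, 74, 25, 23, 38, 39, 41, 40, 39, 66, 98, 138, 149, 72, 22, 15, 17, 21, 21, 17, 21, 25, 29, 33, 43, 44, 43, 46, 43, 42, 44, 44, 52]
230 [34, 33, 35, 30, 29, 26, 24, 23, 13, 11, 14, 16, 12, 14, 10, 10, 12, 11, 32, 99, 172, 161, 91, 68, 37, 28, 33, 30, 26, 13, 28, 55, 67, 60, 59, 58, 59, 57, 59, 55, 49, 40, 38, 37, 34] [40, 42, 41, 43, 54, 56, 56, 60, 58, 59, 59, 63, 68, 42, 20, 24, 39, 41, 41, 37, 45, 71, 104, 151, 147, 58, 11, 15, 12, 12, 14, 19, 21, 17, 20, 18, 24, 27, 31, 37, 41, 42, 45, 42, 44]
[[375.98797968 237.80765623]
 [261.52418728 237.67892303]]
```

```bash
python3 -m inch '0 0 0 0 0 0.004 0.07; 0 0 0 0 0 0.002 0.07;0 0 0 0 0 0.002 0.07; 0 0 0 0 0 0 0.07' 8 && python3 -m inch '0 0 0 0 0 0.001 0.07; 0 0 0 0 0 0.001 0.066; 0 0 0 0 0 0 0.063; 0 0 0 0 0 0 0.061' 8 &&  python3 -m inch '0 0 0 0 0 0 0.059;0 0 0 0 0 0 0.058' && python3 -m inch '0 0 0 0 0 0 0.057; 0 0 0 0 0 0 0.056' && python3 -m inch '0 0 0 0 0 0 0.055; 0 0 0 0 0 0 0.054'
```

```text
time_s: 9.3
tcp_pos: [0.5332, -0.1607, 0.0291]
tcp_rot: [0.674, -3.068, -0.0]
contact_force: [-0.2, 1.2, 0.6]
finger_gap: 0.0696
grasp_force: 0.0
time_s: 9.8
tcp_pos: [0.5333, -0.1608, 0.0273]
tcp_rot: [-0.674, 3.068, -0.0]
contact_force: [-1.4, 0.5, -0.5]
finger_gap: 0.0611
grasp_force: 0.0
time_s: 10.05
tcp_pos: [0.5333, -0.1607, 0.0272]
tcp_rot: [0.674, -3.069, -0.0]
contact_force: [-0.4, 1.1, 1.0]
finger_gap: 0.0579
grasp_force: 0.4
time_s: 10.3
tcp_pos: [0.5333, -0.1608, 0.0272]
tcp_rot: [-0.674, 3.068, -0.0]
contact_force: [-0.5, 0.6, 0.8]
finger_gap: 0.0559
grasp_force: 3.9
time_s: 10.55
tcp_pos: [0.5333, -0.1608, 0.0273]
tcp_rot: [-0.674, 3.068, -0.0]
contact_force: [-1.2, 0.3, 2.9]
finger_gap: 0.054
grasp_force: 4.9
```

Contact comes at 58 mm and the force follows the spring law. I'll continue and watch for the stop.

```bash
python3 -m inch '0 0 0 0 0 0 0.053; 0 0 0 0 0 0 0.052' 14 && python3 -m inch '0 0 0 0 0 0 0.051; 0 0 0 0 0 0 0.05' && python3 -m inch '0 0 0 0 0 0 0.049; 0 0 0 0 0 0 0.048' && python3 -m inch '0 0 0 0 0 0 0.047; 0 0 0 0 0 0 0.046' ; python3 -c "
from h import *
s=bot.read_state();print(s['ft_torque'],s['contact_force']@[-.418,.908,0])"
```

```text
time_s: 10.8
tcp_pos: [0.5333, -0.1608, 0.0273]
tcp_rot: [-0.674, 3.068, -0.0]
contact_force: [-0.6, -0.1, 2.6]
finger_gap: 0.0521
grasp_force: 5.9
time_s: 11.05
tcp_pos: [0.5333, -0.1608, 0.0273]
tcp_rot: [-0.674, 3.068, -0.0]
contact_force: [-0.4, 0.5, 3.3]
finger_gap: 0.05
grasp_force: 6.9
time_s: 11.3
tcp_pos: [0.5333, -0.1608, 0.0273]
tcp_rot: [-0.674, 3.068, -0.0]
contact_force: [-0.5, -0.5, 3.4]
finger_gap: 0.0482
grasp_force: 7.9
time_s: 11.55
tcp_pos: [0.5333, -0.1608, 0.0273]
tcp_rot: [-0.674, 3.068, -0.0]
contact_force: [0.1, -0.9, 3.3]
finger_gap: 0.0461
grasp_force: 8.9
[0.04355581 0.16821258 0.00139966] -0.8961339609078282
```

```bash
python3 -m inch '0 0 0 0 0 0 0.0455; 0 0 0 0 0 0 0.045' 14 && python3 -m inch '0 0 0 0 0 0 0.0445; 0 0 0 0 0 0 0.044' && python3 -m inch '0 0 0 0 0 0 0.0435; 0 0 0 0 0 0 0.043'
```

```text
time_s: 11.8
tcp_pos: [0.5333, -0.1608, 0.0273]
tcp_rot: [-0.674, 3.068, -0.0]
contact_force: [-1.0, -0.1, 4.4]
finger_gap: 0.0454
grasp_force: 9.4
time_s: 12.05
tcp_pos: [0.5333, -0.1608, 0.0273]
tcp_rot: [-0.674, 3.068, -0.0]
contact_force: [-0.5, 0.5, 4.3]
finger_gap: 0.0439
grasp_force: 9.9
time_s: 12.3
tcp_pos: [0.5333, -0.1607, 0.0272]
tcp_rot: [-0.674, 3.069, -0.0]
contact_force: [-1.4, -0.0, 5.9]
finger_gap: 0.0438
grasp_force: 14.0
```

The stop is at 43.8 mm, so I'll ease off it slightly and try a small lift.

```bash
python3 -m inch '0 0 0 0 0 0 0.0442; 0 0 0 0 0 0 0.0442; 0 0 0 0 0 -0.001 0.0442; 0 0 0 0 0 -0.001 0.0442;0 0 0 0 0 0 0.0442' 14 && python3 -m inch '0 0 0 0 0 -0.001 0.0442; 0 0 0 0 0 0 0.0442' && python3 -m inch '0 0 0 0 0 -0.001 0.0442; 0 0 0 0 0 0 0.0442'
```

```text
time_s: 12.92
tcp_pos: [0.5332, -0.1607, 0.0292]
tcp_rot: [0.674, -3.068, -0.0]
contact_force: [-0.8, -0.6, -1.5]
finger_gap: 0.0445
grasp_force: 9.8
time_s: 13.18
tcp_pos: [0.5333, -0.1608, 0.0303]
tcp_rot: [-0.674, 3.068, -0.0]
contact_force: [0.6, 0.3, -1.8]
finger_gap: 0.0444
grasp_force: 9.8
time_s: 13.42
tcp_pos: [0.5333, -0.1608, 0.0313]
tcp_rot: [-0.674, 3.068, -0.0]
contact_force: [-0.0, 0.5, -0.2]
finger_gap: 0.0443
grasp_force: 9.8
```

```bash
python3 -m inch '0 0 0 0 0 -0.003 0.0442; 0 0 0 0 0 -0.003 0.0442; 0 0 0 0 0 0 0.0442' && python3 -m inch '0 0 0 0 0 -0.01 0.0442; 0 0 0 0 0 -0.01 0.0442; 0 0 0 0 0 -0.01 0.0442; 0 0 0 0 0 -0.01 0.0442; 0 0 0 0 0 0 0.0442'; python3 - <<'E'
from h import *
b=cams.read_camera("wrist"); cv2.imwrite("pics/w4.png",b[:,:,::-1])
print([(np.round(r["uv"]),round(r["p"],2)) for r in cams.landmark_of("cover","wrist")[:2]])
print(white_rect("top",(230,175,290,245),.015))
E
```

```text
time_s: 13.8
tcp_pos: [0.5335, -0.1609, 0.0375]
tcp_rot: [-0.674, 3.068, -0.001]
contact_force: [0.2, -0.2, -1.1]
finger_gap: 0.0439
grasp_force: 9.8
time_s: 14.42
tcp_pos: [0.5338, -0.161, 0.0782]
tcp_rot: [-0.673, 3.067, -0.001]
contact_force: [-0.6, 1.0, -1.2]
finger_gap: 0.0446
grasp_force: 9.8
[]
((0.5587397217750549, 0.1849484145641327), (0.15635816752910614, 0.14977765083312988), 1.0704609155654907)
```

View pics/w4.png

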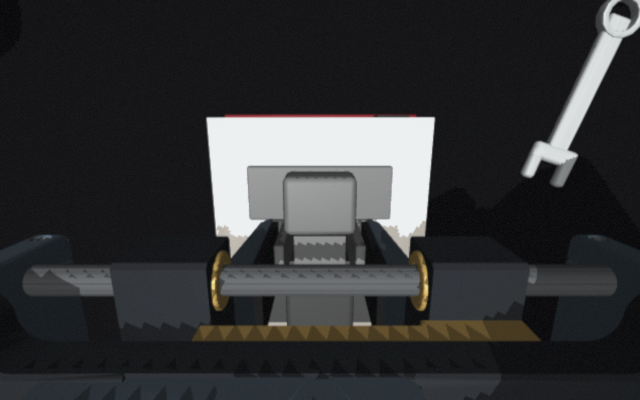

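The wrist view shows the cover in the hand: cap at (320,203), flange at y≈190, larger than before, with the white module clear below it. Now for the carry to the tray.

```bash
python3 - <<'E'
from h import *
print(at_z("top",(259,210.5),.015),at_z("scene",(377.5,205.5),.015))
for c in("top","scene"):
    im=cams.read_camera(c)
    for r in cams.recognise("tray",c)[:1]:
        b=r["rect"]; print(c,b,r["p"],at_z(c,((b[0]+b[2])/2,(b[1]+b[3])/2),.01))
    for r in cams.landmark_of("tray",c)[:1]: print(r["p"],at_z(c,r["uv"],0))
goal((.552,.178,.12),np.pi/2)
E
python3 -m inch '0 0 0 0 0 -0.02 0.0442; 0 0 0 0 0 -0.02 0.0442; 0 0 0 0 0 0 0.0442' 14; python3 -c "
from h import *
goal((.552,.178,.12),np.pi/2)"
```

```text
[0.55580127 0.17107946 0.015     ] [0.56455592 0.17624693 0.015     ]
top [452.7, 165.8, 489.0, 192.2] 0.66 [ 0.66550602 -0.48423863  0.01      ]
0.85 [0.55972703 0.17606189 0.        ]
scene [352.7, 185.0, 399.1, 226.6] 0.93 [0.56174079 0.17192279 0.01      ]
0.71 [0.55024024 0.16906003 0.        ]
t 14.875 turn [ 2.000e-04 -3.000e-04  4.322e-01] shift before turn [-0.159   0.2997 -0.0429] after turn [-0.0188  0.3388 -0.043 ] q6 -2.403
time_s: 15.25
tcp_pos: [0.5341, -0.1611, 0.1182]
tcp_rot: [-0.673, 3.067, -0.002]
contact_force: [0.5, 0.3, -1.3]
finger_gap: 0.0439
grasp_force: 9.8
t 15.25 turn [-0.0014  0.002   0.4322] shift before turn [-0.1583  0.3004 -0.0021] after turn [-0.0179  0.3391 -0.0018] q6 -2.403
```

```bash
python3 -m inch '0 0 0.108 0 0 0 0.0442; 0 0 0.108 0 0 0 0.0442; 0 0 0.108 0 0 0 0.0442; 0 0 0.108 0 0 0 0.0442' && python3 -m inch '0 0 0 -0.0024 0.02 0 0.0442; 0 0 0 -0.0024 0.033 0 0.0442; 0 0 0 -0.0024 0.033 0 0.0442; 0 0 0 -0.0024 0.033 0 0.0442; 0 0 0 -0.0024 0.033 0 0.0442' && python3 -m inch '0 0 0 -0.0024 0.033 0 0.0442; 0 0 0 -0.0024 0.033 0 0.0442; 0 0 0 -0.0024 0.033 0 0.0442; 0 0 0 -0.0024 0.033 0 0.0442; 0 0 0 -0.0024 0.03 0 0.0442' && python3 -m inch '0 0 0 0 0.012 0 0.0442; 0 0 0 0 0.008 0 0.0442; 0 0 0 0 0 0 0.0442' && python3 - <<'E'
from h import *
goal((.558,.173,-.003),np.pi/2)
for c in("top","wrist"):
    im=cams.read_camera(c); cv2.imwrite(f"pics/t_{c}.png",im[:,:,::-1])
    for r in cams.landmark_of("tray",c)[:1]: print(c,r["p"],at_z(c,r["uv"],0))
im=cv2.imread("pics/t_wrist.png"); m=np.uint8(im.min(2)>130)
# tray outline in wrist image: predicted corners and white extent per row
P=[(.558+a*.08,.173+b*.065,.015) for a,b in((-1,-1),(-1,1),(1,1),(1,-1))]; print(proj("wrist",P).round())
for r in range(100,260,15):
    k=np.where(m[r])[0]; print(r,(k.min(),k.max()) if len(k) else None,end=" ")
for c in (250,270,380,395): k=np.where(m[:,c])[0]; print("col",c,k.min() if len(k) else None)
E
```

```text
time_s: 15.75
tcp_pos: [0.5328, -0.1606, 0.1161]
tcp_rot: [-0.005, -3.14, -0.001]
contact_force: [-0.5, -0.6, 0.2]
finger_gap: 0.0441
grasp_force: 9.8
time_s: 16.38
tcp_pos: [0.5448, -0.0066, 0.1166]
tcp_rot: [0.005, -3.141, -0.0]
contact_force: [-0.8, -0.3, -1.5]
finger_gap: 0.0445
grasp_force: 9.8
time_s: 17.0
tcp_pos: [0.5564, 0.1554, 0.1165]
tcp_rot: [0.005, -3.141, -0.0]
contact_force: [-0.3, -0.3, -1.6]
finger_gap: 0.0446
grasp_force: 9.8
time_s: 17.38
tcp_pos: [0.557, 0.1732, 0.1171]
tcp_rot: [0.001, -3.141, 0.0]
contact_force: [-0.5, 0.6, -0.3]
finger_gap: 0.0441
grasp_force: 9.8
t 17.375 turn [-0.0002 -0.0003  0.0009] shift before turn [-0.001  -0.0002  0.1201] after turn [-0.001  -0.0002  0.1201] q6 -1.372
[[247. 106.]
 [393. 106.]
 [384. 270.]
 [256. 270.]]
100 None 115 (np.int64(250), np.int64(393)) 130 (np.int64(251), np.int64(393)) 145 (np.int64(251), np.int64(392)) 160 (np.int64(252), np.int64(391)) 175 (np.int64(0), np.int64(282)) 190 (np.int64(0), np.int64(348)) 205 (np.int64(0), np.int64(331)) 220 (np.int64(0), np.int64(388)) 235 (np.int64(0), np.int64(346)) 250 (np.int64(0), np.int64(347)) col 250 106
col 270 106
col 380 106
col 395 None
```

The tray edges match the prediction to within about 1 mm. I'll lower, slowly at the end.

```bash
python3 -m inch '0 0 0 0 0 0.03 0.0442; 0 0 0 0 0 0.03 0.0442; 0 0 0 0 0 0.03 0.0442; 0 0 0 0 0 0.015 0.0442; 0 0 0 0 0 0 0.0442' && python3 -m inch '0 0 0 0 0 0.005 0.0442; 0 0 0 0 0 0.003 0.0442; 0 0 0 0 0 0.002 0.0442; 0 0 0 0 0 0.001 0.0442; 0 0 0 0 0 0 0.0442' && python3 -m inch '0 0 0 0 0 0.001 0.0442; 0 0 0 0 0 0.001 0.0442; 0 0 0 0 0 0 0.0442'
```

```text
time_s: 18.2
tcp_pos: [0.5569, 0.1729, 0.0118]
tcp_rot: [-0.0, -3.14, 0.0]
contact_force: [0.1, -0.5, -1.8]
finger_gap: 0.0448
grasp_force: 9.8
time_s: 18.82
tcp_pos: [0.5573, 0.1732, 0.0013]
tcp_rot: [-0.0, 3.142, -0.0]
contact_force: [-0.3, -0.1, -1.2]
finger_gap: 0.0441
grasp_force: 9.8
time_s: 19.2
tcp_pos: [0.5572, 0.1732, -0.0009]
tcp_rot: [0.0, -3.141, 0.0]
contact_force: [-0.0, -0.4, -0.3]
finger_gap: 0.0443
grasp_force: 9.8
```

```bash
python3 -m inch '0 0 0 0 0 0.0005 0.0442; 0 0 0 0 0 0.0005 0.0442; 0 0 0 0 0 0 0.0442' && python3 -m inch '0 0 0 0 0 0.0005 0.0442; 0 0 0 0 0 0.0005 0.0442; 0 0 0 0 0 0 0.0442'
```

```text
time_s: 19.58
tcp_pos: [0.5572, 0.1732, -0.0018]
tcp_rot: [0.0, -3.142, 0.0]
contact_force: [-0.3, -0.5, -0.7]
finger_gap: 0.0442
grasp_force: 9.8
time_s: 19.95
tcp_pos: [0.5573, 0.1733, -0.0027]
tcp_rot: [-0.0, 3.141, 0.0]
contact_force: [0.3, 0.7, 0.4]
finger_gap: 0.0441
grasp_force: 9.8
```

```bash
python3 -m inch '0 0 0 0 0 0.0005 0.0442; 0 0 0 0 0 0 0.0442' && python3 -m inch '0 0 0 0 0 0.0005 0.0442; 0 0 0 0 0 0 0.0442'
```

```text
time_s: 20.2
tcp_pos: [0.5573, 0.1733, -0.0028]
tcp_rot: [-0.0, 3.141, 0.0]
contact_force: [-3.0, -0.3, 10.0]
finger_gap: 0.0443
grasp_force: 9.8
time_s: 20.45
tcp_pos: [0.5574, 0.1733, -0.0031]
tcp_rot: [-0.0, 3.141, 0.0]
contact_force: [-3.2, 0.2, 12.9]
finger_gap: 0.0442
grasp_force: 9.8
```

Contact at the expected height. I'll release gently and rise.

```bash
python3 -m inch '0 0 0 0 0 -0.0005 0.05; 0 0 0 0 0 0 0.056; 0 0 0 0 0 0 0.062; 0 0 0 0 0 0 0.075; 0 0 0 0 0 0 0.0912' && python3 -m inch '0 0 0 0 0 0 0.0912; 0 0 0 0 0 -0.01 0.0912; 0 0 0 0 0 -0.02 0.0912; 0 0 0 0 0 -0.05 0.0912; 0 0 0 0 0 -0.06 0.0912' && python3 -m inch '0 0 0 0 0 -0.05 0.0912; 0 0 0 0 0 0 0.0912; 0 0 0 0 0 0 0.0912' && python3 - <<'E'
from h import *
im=cams.read_camera("wrist")
for t,z in (("cover",.030),("tray",0),("tab_a_pad",.043)):
    for r in cams.landmark_of(t,"wrist")[:2]: print(t,r["p"],at_z("wrist",r["uv"],z))
cv2.imwrite("pics/end.png",im[:,:,::-1])
E
```

```text
time_s: 21.08
tcp_pos: [0.5572, 0.1732, -0.0034]
tcp_rot: [0.0, -3.141, 0.0]
contact_force: [0.2, -0.1, -0.2]
finger_gap: 0.0793
grasp_force: 0.0
time_s: 21.7
tcp_pos: [0.5565, 0.1731, 0.1382]
tcp_rot: [0.0, -3.14, 0.0]
contact_force: [0.4, 0.2, 0.8]
finger_gap: 0.0909
grasp_force: 0.0
time_s: 22.08
tcp_pos: [0.5568, 0.1732, 0.1866]
tcp_rot: [0.0, -3.141, 0.0]
contact_force: [0.2, 0.2, -0.7]
finger_gap: 0.0913
grasp_force: 0.0
cover 0.76 [0.55633585 0.17450555 0.03      ]
tray 0.75 [0.55814792 0.17474173 0.        ]
tab_a_pad 0.53 [0.55794314 0.19772907 0.043     ]
```

View pics/end.png

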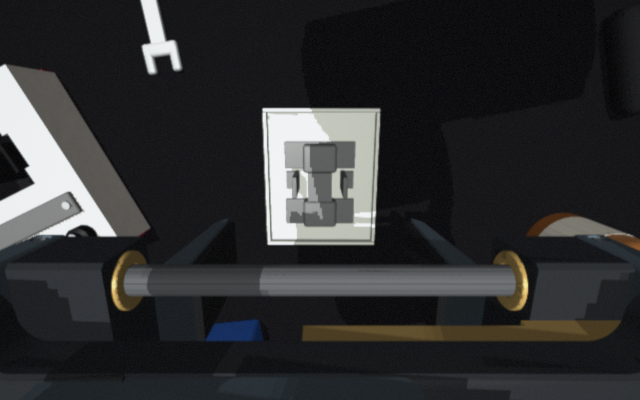

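The final view shows the cover upright and centred in the tray at about (320,185), with the hand clear of it.

```bash
python3 -c "
from plant import bot
print(bot.job_done())"
```

```text
the job is handed in; nothing more can be done
None
```

The cover came off with both tabs squeezed (14 N at most), was set down softly upright within about 3 mm of the tray's centre, and released; the job is handed in at about 22 s, and the verdict was not shown.

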